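# Rake the drying lumps into an even layer

### The job

Take the rake from its rest and rake the heaped clay lumps out over the tray's sprung bed into an even single layer: none lying on another, and at least two lumps in each third of the tray's length. Push the lumps along with the rake only, its teeth sliding lightly on the bed (a few newtons; the bed and the tray's walls must never take more than about 12 N from the rake). Then stand the rake upright in its rest again and let go, leaving everything else on the bench undisturbed.

Things in the scene. Friction and masses are not known exactly. Their poses are not given: they have to be found in the camera images.
- tray: fixed open aluminium drying tray, outside 142 (x) x 312 (y) x 46 mm high, walls 6 mm, inside 130 x 300 mm. Origin: centre of its underside, on the bench; z up, y along its length; the lumps are heaped at its +y end. Its thirds meet at y = +50 and -50 mm.
- tray_mouth (a point): centre of the tray's open mouth, level with its rim (46 mm up). Below it lies the tray's flat steel bed on springs: it moves only straight up and down, about 3 N per mm. Laden, its top rests between 21 and 31 mm above the tray's underside; this differs every time and is not measured: feel for it.
- rake: hand rake standing on its teeth in its rest, 0.25 kg. Steel head 104 (x) x 24 (y) mm: five teeth 24 mm long, 12 mm apart, under a bar that ends 38 mm up; wooden grip 22 x 22 mm from 38 to 118 mm above the tooth tips. Origin: centre of the head at the tooth tips, z up along the grip, x along the head; lumps are pushed with its broad y faces.
- rest: fixed shallow wooden dish, the rake's rest, outside 160 (x) x 100 (y) x 16 mm high, walls and floor 5 mm thick. Origin: centre of its underside, z up.
- lump1: irregular fired-clay lump, plan 25 to 32 mm across, 20 to 30 mm tall, about 35 g, flat top and underside; origin inside it on its upright centre line, 8 to 18 mm above its underside (each lump differs, so it does not tell the bed's height). It starts on the bed close to the tray's +y end (row near y = +130 mm in the tray's frame).
- lump2: irregular fired-clay lump, plan 25 to 32 mm across, 20 to 30 mm tall, about 35 g, flat top and underside; origin inside it on its upright centre line, 8 to 18 mm above its underside (each lump differs, so it does not tell the bed's height). It starts on the bed close to the tray's +y end (row near y = +130 mm in the tray's frame).
- lump3: irregular fired-clay lump, plan 25 to 32 mm across, 20 to 30 mm tall, about 35 g, flat top and underside; origin inside it on its upright centre line, 8 to 18 mm above its underside (each lump differs, so it does not tell the bed's height). It starts on the bed close to the tray's +y end (row near y = +130 mm in the tray's frame).
- lump4: irregular fired-clay lump, plan 25 to 32 mm across, 20 to 30 mm tall, about 35 g, flat top and underside; origin inside it on its upright centre line, 8 to 18 mm above its underside (each lump differs, so it does not tell the bed's height). It starts on the bed in the second row (near y = +60 mm in the tray's frame), about 40 mm of clear bed behind it before the end row.
- lump5: irregular fired-clay lump, plan 25 to 32 mm across, 20 to 30 mm tall, about 35 g, flat top and underside; origin inside it on its upright centre line, 8 to 18 mm above its underside (each lump differs, so it does not tell the bed's height). It starts on the bed in the second row (near y = +60 mm in the tray's frame), about 40 mm of clear bed behind it before the end row.
- lump6: irregular fired-clay lump, plan 25 to 32 mm across, 20 to 30 mm tall, about 35 g, flat top and underside; origin inside it on its upright centre line, 8 to 18 mm above its underside (each lump differs, so it does not tell the bed's height). It starts on the bed in the second row (near y = +60 mm in the tray's frame), about 40 mm of clear bed behind it before the end row.
- lump7: irregular fired-clay lump, plan 25 to 32 mm across, 20 to 30 mm tall, about 35 g, flat top and underside; origin inside it on its upright centre line, 8 to 18 mm above its underside (each lump differs, so it does not tell the bed's height). It starts lying on top of the second row (near y = +60 mm in the tray's frame), bridging two lumps that are 24 mm tall.
- lump8: irregular fired-clay lump, plan 25 to 32 mm across, 20 to 30 mm tall, about 35 g, flat top and underside; origin inside it on its upright centre line, 8 to 18 mm above its underside (each lump differs, so it does not tell the bed's height). It starts lying on top of the second row (near y = +60 mm in the tray's frame), bridging two lumps that are 24 mm tall.
- jar: bystander: closed amber jar, 48 mm across, 70 mm tall, standing about 140 mm beyond the rest (+x of it); origin under its centre
- screwdriver: bystander: screwdriver about 170 mm long lying on the bench on the robot's side of the rest; origin under its middle
- brush: bystander: brush about 180 mm long lying along the tray's far (+x) side; origin under its middle
- wrench: bystander: wrench about 150 mm long lying along the tray's near (-x) side; origin under its middle
- cup: bystander: white cup, 72 mm across, 80 mm tall, on the bench beyond the tray and the rest; origin under its centre
Things that resemble listed ones, but are neither listed nor needed, are in the scene too. There is more than one size of the rake; the job needs the smallest. Leave any green look-alike of the lump3 alone.

How it is judged:
On the way, in this order (a step that is already met when the one before it is completed fails the run):
1. the rake has been lifted clear of its rest (z of rake in the frame of rest above 0.05 m), for 0.1 s.
2. the rake's teeth bear on the bed (more than 0.5 N) while it pushes a sliding lump, for 0.2 s (contact force between rake and tray above 0.5 N and z of rake in the frame of tray below 0.035 m and ((linear speed of lump1 above 0.005 m/s and contact force between rake and lump1 above 0.02 N) or (linear speed of lump2 above 0.005 m/s and contact force between rake and lump2 above 0.02 N) or (linear speed of lump3 above 0.005 m/s and contact force between rake and lump3 above 0.02 N) or (linear speed of lump4 above 0.005 m/s and contact force between rake and lump4 above 0.02 N) or (linear speed of lump5 above 0.005 m/s and contact force between rake and lump5 above 0.02 N) or (linear speed of lump6 above 0.005 m/s and contact force between rake and lump6 above 0.02 N) or (linear speed of lump7 above 0.005 m/s and contact force between rake and lump7 above 0.02 N) or (linear speed of lump8 above 0.005 m/s and contact force between rake and lump8 above 0.02 N))), for 0.2 s.
3. the lumps lie in a single layer on the bed, at least two in each third of the tray's length (((y of lump2 in the frame of tray above 0.05 m and y of lump1 in the frame of tray above 0.05 m) or (y of lump3 in the frame of tray above 0.05 m and (y of lump1 in the frame of tray above 0.05 m or y of lump2 in the frame of tray above 0.05 m)) or (y of lump4 in the frame of tray above 0.05 m and (y of lump1 in the frame of tray above 0.05 m or y of lump2 in the frame of tray above 0.05 m or y of lump3 in the frame of tray above 0.05 m)) or (y of lump5 in the frame of tray above 0.05 m and (y of lump1 in the frame of tray above 0.05 m or y of lump2 in the frame of tray above 0.05 m or y of lump3 in the frame of tray above 0.05 m or y of lump4 in the frame of tray above 0.05 m)) or (y of lump6 in the frame of tray above 0.05 m and (y of lump1 in the frame of tray above 0.05 m or y of lump2 in the frame of tray above 0.05 m or y of lump3 in the frame of tray above 0.05 m or y of lump4 in the frame of tray above 0.05 m or y of lump5 in the frame of tray above 0.05 m)) or (y of lump7 in the frame of tray above 0.05 m and (y of lump1 in the frame of tray above 0.05 m or y of lump2 in the frame of tray above 0.05 m or y of lump3 in the frame of tray above 0.05 m or y of lump4 in the frame of tray above 0.05 m or y of lump5 in the frame of tray above 0.05 m or y of lump6 in the frame of tray above 0.05 m)) or (y of lump8 in the frame of tray above 0.05 m and (y of lump1 in the frame of tray above 0.05 m or y of lump2 in the frame of tray above 0.05 m or y of lump3 in the frame of tray above 0.05 m or y of lump4 in the frame of tray above 0.05 m or y of lump5 in the frame of tray above 0.05 m or y of lump6 in the frame of tray above 0.05 m or y of lump7 in the frame of tray above 0.05 m))) and ((y of lump2 in the frame of tray between -0.05 and 0.05 m and y of lump1 in the frame of tray between -0.05 and 0.05 m) or (y of lump3 in the frame of tray between -0.05 and 0.05 m and (y of lump1 in the frame of tray between -0.05 and 0.05 m or y of lump2 in the frame of tray between -0.05 and 0.05 m)) or (y of lump4 in the frame of tray between -0.05 and 0.05 m and (y of lump1 in the frame of tray between -0.05 and 0.05 m or y of lump2 in the frame of tray between -0.05 and 0.05 m or y of lump3 in the frame of tray between -0.05 and 0.05 m)) or (y of lump5 in the frame of tray between -0.05 and 0.05 m and (y of lump1 in the frame of tray between -0.05 and 0.05 m or y of lump2 in the frame of tray between -0.05 and 0.05 m or y of lump3 in the frame of tray between -0.05 and 0.05 m or y of lump4 in the frame of tray between -0.05 and 0.05 m)) or (y of lump6 in the frame of tray between -0.05 and 0.05 m and (y of lump1 in the frame of tray between -0.05 and 0.05 m or y of lump2 in the frame of tray between -0.05 and 0.05 m or y of lump3 in the frame of tray between -0.05 and 0.05 m or y of lump4 in the frame of tray between -0.05 and 0.05 m or y of lump5 in the frame of tray between -0.05 and 0.05 m)) or (y of lump7 in the frame of tray between -0.05 and 0.05 m and (y of lump1 in the frame of tray between -0.05 and 0.05 m or y of lump2 in the frame of tray between -0.05 and 0.05 m or y of lump3 in the frame of tray between -0.05 and 0.05 m or y of lump4 in the frame of tray between -0.05 and 0.05 m or y of lump5 in the frame of tray between -0.05 and 0.05 m or y of lump6 in the frame of tray between -0.05 and 0.05 m)) or (y of lump8 in the frame of tray between -0.05 and 0.05 m and (y of lump1 in the frame of tray between -0.05 and 0.05 m or y of lump2 in the frame of tray between -0.05 and 0.05 m or y of lump3 in the frame of tray between -0.05 and 0.05 m or y of lump4 in the frame of tray between -0.05 and 0.05 m or y of lump5 in the frame of tray between -0.05 and 0.05 m or y of lump6 in the frame of tray between -0.05 and 0.05 m or y of lump7 in the frame of tray between -0.05 and 0.05 m))) and ((y of lump2 in the frame of tray below -0.05 m and y of lump1 in the frame of tray below -0.05 m) or (y of lump3 in the frame of tray below -0.05 m and (y of lump1 in the frame of tray below -0.05 m or y of lump2 in the frame of tray below -0.05 m)) or (y of lump4 in the frame of tray below -0.05 m and (y of lump1 in the frame of tray below -0.05 m or y of lump2 in the frame of tray below -0.05 m or y of lump3 in the frame of tray below -0.05 m)) or (y of lump5 in the frame of tray below -0.05 m and (y of lump1 in the frame of tray below -0.05 m or y of lump2 in the frame of tray below -0.05 m or y of lump3 in the frame of tray below -0.05 m or y of lump4 in the frame of tray below -0.05 m)) or (y of lump6 in the frame of tray below -0.05 m and (y of lump1 in the frame of tray below -0.05 m or y of lump2 in the frame of tray below -0.05 m or y of lump3 in the frame of tray below -0.05 m or y of lump4 in the frame of tray below -0.05 m or y of lump5 in the frame of tray below -0.05 m)) or (y of lump7 in the frame of tray below -0.05 m and (y of lump1 in the frame of tray below -0.05 m or y of lump2 in the frame of tray below -0.05 m or y of lump3 in the frame of tray below -0.05 m or y of lump4 in the frame of tray below -0.05 m or y of lump5 in the frame of tray below -0.05 m or y of lump6 in the frame of tray below -0.05 m)) or (y of lump8 in the frame of tray below -0.05 m and (y of lump1 in the frame of tray below -0.05 m or y of lump2 in the frame of tray below -0.05 m or y of lump3 in the frame of tray below -0.05 m or y of lump4 in the frame of tray below -0.05 m or y of lump5 in the frame of tray below -0.05 m or y of lump6 in the frame of tray below -0.05 m or y of lump7 in the frame of tray below -0.05 m))) and z of each of lump1, lump2, lump3, lump4, lump5, lump6, lump7, lump8 in the frame of tray below 0.049 m and x of lump1 in the frame of tray between -0.065 and 0.065 m and y of lump1 in the frame of tray between -0.15 and 0.15 m and x of lump2 in the frame of tray between -0.065 and 0.065 m and y of lump2 in the frame of tray between -0.15 and 0.15 m and x of lump3 in the frame of tray between -0.065 and 0.065 m and y of lump3 in the frame of tray between -0.15 and 0.15 m and x of lump4 in the frame of tray between -0.065 and 0.065 m and y of lump4 in the frame of tray between -0.15 and 0.15 m and x of lump5 in the frame of tray between -0.065 and 0.065 m and y of lump5 in the frame of tray between -0.15 and 0.15 m and x of lump6 in the frame of tray between -0.065 and 0.065 m and y of lump6 in the frame of tray between -0.15 and 0.15 m and x of lump7 in the frame of tray between -0.065 and 0.065 m and y of lump7 in the frame of tray between -0.15 and 0.15 m and x of lump8 in the frame of tray between -0.065 and 0.065 m and y of lump8 in the frame of tray between -0.15 and 0.15 m), for 0.2 s.
At the end, for the whole second after the job is handed in: All 8 lumps at rest in the tray, none on another (origins under 49 mm above its underside), 2 or more in each third of its length (bounds y = +50, -50 mm). The rake, released, stands upright (0.1 rad) on its rest's floor, within 30 mm (x) and 40 mm (y) of its centre, origin under 12 mm up (all of step 3 and x of rake in the frame of rest between -0.03 and 0.03 m and y of rake in the frame of rest between -0.04 and 0.04 m and z of rake in the frame of rest below 0.012 m and angle between rake's own z axis and vertical below 0.1 rad and linear speed of each of rake, lump1, lump2, lump3, lump4, lump5, lump6, lump7, lump8 below 0.02 m/s); the robot touches nothing.
It fails at once if the rake bears on the tray or its bed with more than 12 N (contact force between rake and tray above 12 N).
It fails at once if the robot touches a lump itself instead of using the rake (contact force between any of the fingers, the arm and lump1 above 0.5 N or contact force between any of the fingers, the arm and lump2 above 0.5 N or contact force between any of the fingers, the arm and lump3 above 0.5 N or contact force between any of the fingers, the arm and lump4 above 0.5 N or contact force between any of the fingers, the arm and lump5 above 0.5 N or contact force between any of the fingers, the arm and lump6 above 0.5 N or contact force between any of the fingers, the arm and lump7 above 0.5 N or contact force between any of the fingers, the arm and lump8 above 0.5 N).
It fails at once if a bystander is displaced by more than 20 mm (distance of any of jar, screwdriver, brush, wrench, cup from where it was at the start of the episode above 0.02 m).
It also fails if it takes over 72 s, if anything falls off the work surface, if the arm or the gripper's body presses on something with over 40 N, if the wrist force passes 120 N, or if a joint passes its speed limit or range.

### The arm

A 7-joint arm with a two-finger parallel gripper is mounted at the origin on the work surface. World frame = base frame: x ahead of the robot, y to its left, z up, the work surface at z = 0. Lengths are in m, angles in rad, forces in N, time in s.
With the tool pointing down it reaches from about 0.4 to 0.875 m from the base axis. Payload 19.3 kg.
Tool frame: the origin (TCP) lies midway between the tips of the shut fingers; the grasp point (between the pads) lies 19 mm behind it; x points along the fingers, y is the direction in which the jaws open and shut, and the axes are right-handed (so a half turn about x gives the same grasp; the last joint's range is limited). The gripper opens to 85 mm and grips with 20 to 120 N. Pads are 22 mm wide; open, the fingers measure 114 mm over their backs; the gripper's body (76 mm by 85 mm) begins 54 mm behind the grasp point. The pads swing forward as they close: fully open they stand 13 mm farther back than shut.
Start: joints at [-1.348, 0.521, -0.036, 1.599, 0.021, 1.021, -0.113], TCP at [0.18, 0.598, 0.231] pointing down, gripper open.
Joint ranges: [-2.91, 2.91], [-0.3, 2.13], [-1.5, 1.42], [0.17, 2.43], [-1.26, 4.41], [0.16, 1.93], [-2.52, 2.52]. Speed limits (rad/s): [1.89, 1.89, 2.39, 2.39, 3.01, 3.01, 3.01].

### API

Orientations are given as [roll, pitch, yaw] about the fixed x, y, z axes, in that order (R = Rz(yaw) Ry(pitch) Rx(roll)).
In Python, from workcell import telemetry, vision, workorder gives the robot as it stands. The module is installed in compiled form; this text tells all that it offers.
- The arm moves only by the tool play_rows, never from a script. Its argument "deltas" is a list of rows, each a list of 7 numbers: the shift along the world's x, y, z in mm, then the turn, a rotation vector about the world's x, y, z in degrees, then the finger opening in mm, from 0 to 85.4. In form: [[x, y, z, wx, wy, wz, jaw], ...]. A call has 1 to 8 rows; each row shifts and turns the commanded pose from where the row before left it; what a row does not reach is not made up. A row lasts 1/8 s, in which the tool goes at most 62.5 mm and 10.7 degrees, less where a joint would pass 70% of its speed; a pose out of reach is approached as far as the arm can. A call with a gripper value outside its range is refused whole. The fingers move at their own pace and stop on an object; "grip_force" is the grip in N (left out, the last holds). Time passes only in rows, so rows that do not move let the fingers close. It gives the time, the measured TCP pose, the force and the opening at its end, in the units of the state.
- telemetry.observe(): the state, without advancing time (a new reading comes with each control period).
- vision.grab_frame(name): name is "scene" or "top"; returns the picture (384x512x3 uint8, red, green, blue); there is no depth.
- vision.camera_info(name): a dict with "mtx" (3x3 intrinsics, pixels), "rvec" (rotation vector, rad) and "tvec" (3), from world to camera coordinates, as OpenCV has them. Camera axes: x right, y down, z forward; pixel columns grow to the right and rows downward; lengths in m; the calibration is good to about 2 mm. A picture is of the moment at which its call begins. camera_info takes no time and is no camera call.
- workorder.job_done(): hands the job in, once; it reports no verdict.
The state is a dict: "clock": time; "qpos": joint angles; "qd": joint speeds; "joint_efforts": joint torques, N m; "position": TCP position; "tool_rot": TCP orientation; "force": force on the tool from outside, world axes, zero at the start; "moment": the same for the moment, N m; "grip_width": finger opening in m.
Only numpy, scipy, OpenCV 4.12 (cv2) and the standard library are available. Lean on these libraries where they do the work, as an engineer would, in place of code of your own. Each camera call takes 0.05 s, during which the arm holds its last target. There are 200 camera calls.

## Working session

There is one attempt and no reset: what is moved stays moved. The work goes in short steps, Python scripts to look and compute and a tool call to move; the robot and the scene stay as the last step left them, time stands still between calls to the robot, and variables do not carry over. Pictures are saved under pics/ and viewed, about 8 in all and at most 12, crops included, and the job is handed in when it is done.

Besides the shell and the picture viewer there is one more tool, called after "Request:" in YAML: its name, and indented under it one key for each argument. play_rows: Moves the arm, as the interface text tells. Its arguments: {"type":"object","properties":{"deltas":{"type":"array","items":{"type":"array","items":{"type":"number"}}},"grip_force":{"type":"number"}},"required":["deltas"]}

```bash
mkdir -p pics
cat > h.py <<'E'
import numpy as np, cv2
from workcell import telemetry, vision, workorder
def cam(n):
    c=vision.camera_info(n); K=np.array(c["mtx"],float); R,_=cv2.Rodrigues(np.array(c["rvec"],float)); t=np.array(c["tvec"],float).reshape(3); return K,R,t
def ray(n,u,v):
    K,R,t=cam(n); return -R.T@t, R.T@np.linalg.solve(K,np.array([u,v,1.0]))
def at(n,u,v,z):
    o,d=ray(n,u,v); return o+d*(z-o[2])/d[2]
def px(n,p):
    K,R,t=cam(n); q=K@(R@np.array(p,float)+t); return q[:2]/q[2]
def snap(n,f,box=None,s=1):
    im=vision.grab_frame(n)[:,:,::-1].copy(); cv2.imwrite(f"pics/{f}_raw.png",im)
    o=im if box is None else im[box[1]:box[3],box[0]:box[2]]
    cv2.imwrite(f"pics/{f}.png",cv2.resize(o,None,fx=s,fy=s,interpolation=cv2.INTER_CUBIC)); return im
E
python3 - <<'E'
from h import *
a=snap("scene","s0");b=snap("top","t0")
for n in("scene","top"):
    o,d=ray(n,256,192);print(n,o.round(3),d.round(3),cam(n)[0].round(0).tolist())
print(telemetry.observe())
E
```

```text
scene [1.23  0.459 0.887] [-0.598 -0.384 -0.703] [[412.0, 0.0, 258.0], [0.0, 412.0, 191.0], [0.0, 0.0, 1.0]]
top [0.429 0.037 1.146] [ 0.101 -0.003 -0.995] [[364.0, 0.0, 254.0], [0.0, 364.0, 195.0], [0.0, 0.0, 1.0]]
{'clock': 0.1, 'qpos': array([-1.34819329,  0.52198921, -0.03632681,  1.59988563,  0.02122614,
        1.02108465, -0.11278468]), 'qd': array([-0.00090794, -0.00200514, -0.00070579,  0.00077728,  0.00047663,
        0.00114582, -0.00146436]), 'joint_efforts': array([ 3.36083496e-03, -9.28476191e+01,  1.98387690e+00, -3.70530188e+01,
        1.81440928e-02,  5.29591780e-03, -4.32803949e-05]), 'position': array([0.18035803, 0.59813347, 0.23078501]), 'tool_rot': array([-1.48044999,  1.56981514, -1.77323674]), 'force': array([-0.40486908, -0.08696159, -0.08629746]), 'moment': array([-0.01516652, -0.03489231,  0.01844351]), 'grip_width': 0.08501583478338096}
```

View pics/s0.png

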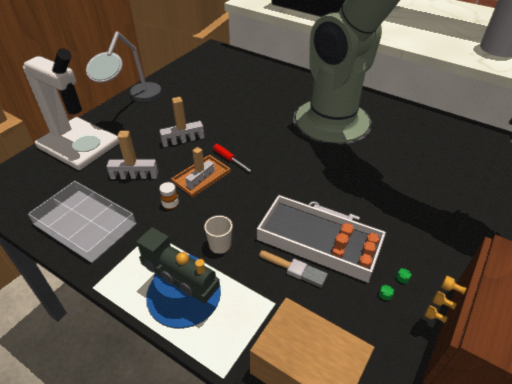

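View pics/t0.png

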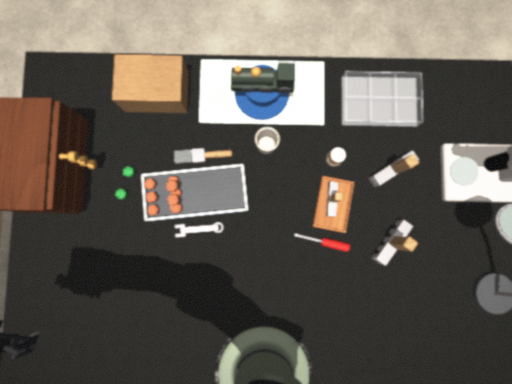

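The scene picture shows three rakes: a small one in the orange dish (scene 200,170; top 335,200) and two standing free (scene 183,125 and 130,160; top 395,242 and 395,170). The tray is at top (195,192), with its lumps at the left (+y) end, and the green look-alikes are at top (128,172) and (121,194). I choose the small rake in the rest and will check it in a crop.

Run:
```python
from h import *
b=cv2.imread("pics/t0_raw.png");s=cv2.imread("pics/s0_raw.png")
c1=cv2.resize(b[150:250,125:265],None,fx=5,fy=5,interpolation=cv2.INTER_CUBIC)[:, :]
c2=cv2.resize(b[165:245,300:360],None,fx=5,fy=5,interpolation=cv2.INTER_CUBIC)
c3=cv2.resize(s[135:205,160:240],None,fx=5,fy=5,interpolation=cv2.INTER_CUBIC)
W=np.zeros((600,800,3),np.uint8)
c1=cv2.resize(b[155:235,130:260],None,fx=3.8,fy=3.8,interpolation=cv2.INTER_CUBIC);W[:c1.shape[0],:c1.shape[1]]=c1
c2=cv2.resize(b[170:240,305:365],None,fx=4.2,fy=4.2,interpolation=cv2.INTER_CUBIC);W[:c2.shape[0],520:520+c2.shape[1]]=c2
c3=cv2.resize(s[190:285,250:395],None,fx=2.9,fy=2.9,interpolation=cv2.INTER_CUBIC);W[310:310+c3.shape[0],:c3.shape[1]]=c3
c4=cv2.resize(s[140:200,165:240],None,fx=4.5,fy=4.5,interpolation=cv2.INTER_CUBIC);W[310:310+c4.shape[0],440:440+c4.shape[1]]=c4
cv2.imwrite("pics/c0.png",W)
hsv=cv2.cvtColor(b,cv2.COLOR_BGR2HSV)
# tray rim: bright, low sat
m=((hsv[...,2]>150)&(hsv[...,1]<50)).astype(np.uint8)
m[:160]=0;m[222:]=0;m[:,:138]=0;m[:,250:]=0
m2=np.zeros_like(m);n,l,st,_=cv2.connectedComponentsWithStats(m)
k=1+st[1:,4].argmax();pts=np.argwhere(l==k)[:,::-1]
w=np.array([at("top",u,v,.046)[:2] for u,v in pts],np.float32)
r=cv2.minAreaRect(w);print("tray",r,len(pts)); print(cv2.boxPoints(r).round(3).tolist())
# rest: orange
m=((hsv[...,0]<18)&(hsv[...,1]>110)&(hsv[...,2]>90)).astype(np.uint8);m[:165]=0;m[245:]=0;m[:,:305]=0;m[:,362:]=0
n,l,st,_=cv2.connectedComponentsWithStats(m);k=1+st[1:,4].argmax();pts=np.argwhere(l==k)[:,::-1]
w=np.array([at("top",u,v,.016)[:2] for u,v in pts],np.float32)
r=cv2.minAreaRect(w);print("rest",r)
```

```text
tray ((0.5383703708648682, 0.22167368233203888), (0.14661255478858948, 0.31693708896636963), 6.931841850280762) 1117
[[0.44600000977516174, 0.3700000047683716], [0.48500001430511475, 0.0560000017285347], [0.6299999952316284, 0.0729999989271164], [0.5920000076293945, 0.3880000114440918]]
rest ((0.5118378400802612, -0.20750509202480316), (0.10738638043403625, 0.16619090735912323), 79.61222839355469)
```

View pics/c0.png

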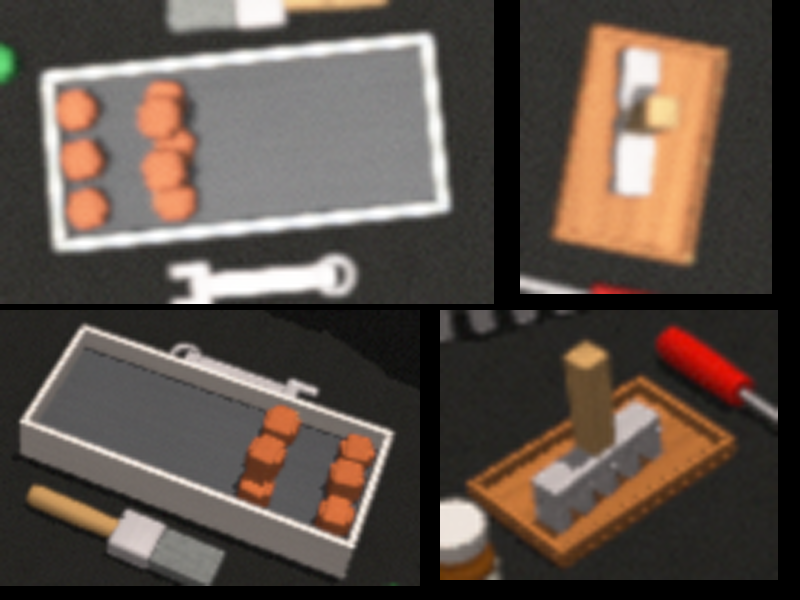

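The crop confirms it: the rake in the orange dish has a short grip and is clearly the smallest. The tray shows three lumps at its +y end and a second row with two lumps on top. Next I compute the rake pose and tool orientation.

```bash
cat >> h.py <<'E'
from scipy.spatial.transform import Rotation as Ro
def tool():
    s=telemetry.observe(); M=Ro.from_euler('xyz',s["tool_rot"]).as_matrix(); return s,M
E
python3 - <<'E'
from h import *
b=cv2.imread("pics/t0_raw.png");hsv=cv2.cvtColor(b,cv2.COLOR_BGR2HSV)
def comp(m,box):
    z=np.zeros_like(m);z[box[1]:box[3],box[0]:box[2]]=m[box[1]:box[3],box[0]:box[2]]
    n,l,st,_=cv2.connectedComponentsWithStats(z);return [np.argwhere(l==k)[:,::-1] for k in range(1,n) if st[k,4]>8]
# head top (white)
P=comp(((hsv[...,2]>140)&(hsv[...,1]<60)).astype(np.uint8),(320,175,352,222))
p=np.vstack(P);w=np.array([at("top",u,v,.043)[:2] for u,v in p],np.float32)
r=cv2.minAreaRect(w);print("head",r)
# grip top: bright tan
g=comp(((hsv[...,2]>190)&(hsv[...,1]>60)&(hsv[...,1]<140)&(hsv[...,0]>15)).astype(np.uint8),(325,185,352,210))
for q in g:
    w=np.array([at("top",u,v,.123)[:2] for u,v in q],np.float32);print("grip",len(q),w.mean(0),cv2.minAreaRect(w))
# tray outer edges via subpixel weighted fits on outer pixel hull
m=((hsv[...,2]>150)&(hsv[...,1]<50)).astype(np.uint8);q=max(comp(m,(138,160,250,222)),key=len)
w=np.array([at("top",u,v,.046)[:2] for u,v in q]);
for a in(6.0,6.5,7.0,7.5):
    R=Ro.from_euler('z',-a,degrees=True).as_matrix()[:2,:2];t=w@R.T
    print(a,[np.std(t[s][:,k]).round(5) for s,k in((t[:,0]<t[:,0].min()+.014,0),(t[:,0]>t[:,0].max()-.014,0),(t[:,1]<t[:,1].min()+.014,1),(t[:,1]>t[:,1].max()-.014,1))])
s,M=tool();print(M.round(3));print(b[197,338],b[193,341])
print("rake top view",px("top",(0.512,-.2075,.123)),px("top",(.512,-.2075,.043)))
s0=cv2.imread("pics/s0_raw.png");h2=cv2.cvtColor(s0,cv2.COLOR_BGR2HSV)
for g in comp(((h2[...,0]>8)&(h2[...,0]<25)&(h2[...,1]>60)).astype(np.uint8),(192,145,206,156)): print("scene grip",g.min(0),g.max(0))
# bed-row lumps
for q in comp(((hsv[...,0]<12)&(hsv[...,1]>130)&(hsv[...,2]>120)).astype(np.uint8),(140,165,250,220)): print(len(q),at("top",*q.mean(0),.05).round(3))
E
```

```text
head ((0.5248495936393738, -0.19733677804470062), (0.027937667444348335, 0.10473326593637466), 87.13761901855469)
grip 50 [ 0.52597475 -0.19932312] ((0.5263103246688843, -0.19890280067920685), (0.01697981171309948, 0.019908972084522247), 1.0717259645462036)Traceback (most recent call last):
  File "<stdin>", line 16, in <module>
  File "h.py", line 8, in at
    o,d=ray(n,u,v); return o+d*(z-o[2])/d[2]
        ~~~^^^^^^^
  File "h.py", line 6, in ray
    K,R,t=cam(n); return -R.T@t, R.T@np.linalg.solve(K,np.array([u,v,1.0]))
          ~~~^^^
  File "h.py", line 4, in cam
    c=vision.camera_info(n); K=np.array(c["mtx"],float); R,_=cv2.Rodrigues(np.array(c["rvec"],float)); t=np.array(c["tvec"],float).reshape(3); return K,R,t
ValueError: time passes only in moves, steps and waits
```

```bash
sed -i 's/^def cam(n):/from functools import lru_cache\n@lru_cache(None)\ndef cam(n):/' h.py
python3 - <<'E'
from h import *
b=cv2.imread("pics/t0_raw.png");hsv=cv2.cvtColor(b,cv2.COLOR_BGR2HSV)
m=((hsv[...,2]>150)&(hsv[...,1]<50)).astype(np.uint8)
z=np.zeros_like(m);z[160:222,138:250]=m[160:222,138:250]
n,l,st,_=cv2.connectedComponentsWithStats(z);q=np.argwhere(l==1+st[1:,4].argmax())[:,::-1]
w=np.array([at("top",u,v,.046)[:2] for u,v in q])
for a in(6.0,6.5,7.0,7.5,8):
    R=Ro.from_euler('z',-a,degrees=True).as_matrix()[:2,:2];t=w@R.T
    S=[(np.abs(t[:,0]-f)<.013,0) for f in(t[:,0].min(),t[:,0].max())]+[(np.abs(t[:,1]-f)<.013,1) for f in(t[:,1].min(),t[:,1].max())]
    mm=[t[s][:,k].mean() for s,k in S]
    print(a,[np.std(t[s][:,k]).round(5) for s,k in S],"ctr",(R.T@[(mm[0]+mm[1])/2,(mm[2]+mm[3])/2]).round(4),"size",np.diff(mm)[[0,2]])
s,M=tool();print(M.round(3),s["clock"])
z[:]=0;o=((hsv[...,0]<12)&(hsv[...,1]>130)&(hsv[...,2]>120)).astype(np.uint8);z[165:220,140:250]=o[165:220,140:250]
n,l,st,c=cv2.connectedComponentsWithStats(z)
for k in range(1,n):
    if st[k,4]>8: print(st[k,4],at("top",*c[k],.05).round(3))
E
```

```text
6.0 [np.float64(0.00325), np.float64(0.00328), np.float64(0.00358), np.float64(0.00344)] ctr [0.5383 0.2219] size [0.13596228 0.30470564]
6.5 [np.float64(0.00334), np.float64(0.00343), np.float64(0.00367), np.float64(0.00339)] ctr [0.5382 0.222 ] size [0.13500226 0.3045262 ]
7.0 [np.float64(0.00335), np.float64(0.00344), np.float64(0.00369), np.float64(0.00337)] ctr [0.5382 0.222 ] size [0.13485174 0.30449612]
7.5 [np.float64(0.00331), np.float64(0.00335), np.float64(0.00361), np.float64(0.00342)] ctr [0.5383 0.2219] size [0.13537475 0.30461135]
8 [np.float64(0.00317), np.float64(0.00318), np.float64(0.00354), np.float64(0.00336)] ctr [0.5383 0.2219] size [0.13671506 0.30494211]
[[-0.     0.289  0.957]
 [-0.001  0.957 -0.289]
 [-1.    -0.001  0.   ]] 0.1
340 [0.529 0.282 0.05 ]
78 [0.56  0.356 0.05 ]
83 [0.52  0.349 0.05 ]
79 [0.482 0.344 0.05 ]
```

Request:
play_rows:
  deltas:
    - [40,-25,0,0,0,2,85]
    - [48,-30,0,0,0,2,85]
    - [48,-30,0,0,0,2,85]
    - [48,-30,0,0,0,2,85]
    - [45,-40,0,0,0,2,85]
    - [40,-45,0,0,0,2,85]
    - [30,-50,0,0,0,2,85]
    - [20,-55,0,0,0,0,85]
  grip_force: 60

```text
clock: 1.1
position: [0.5004, 0.2915, 0.2309]
tool_rot: [-2.289, 1.57, -2.338]
force: [1.1, -0.6, -0.5]
grip_width: 0.0855
```

Request:
play_rows:
  deltas:
    - [10,-58,-5,0,0,0,85]
    - [10,-58,-5,0,0,0,85]
    - [0,-60,-5,0,0,0,85]
    - [0,-60,-5,0,0,0,85]
    - [0,-60,-5,0,0,0,85]
    - [0,-60,-5,0,0,0,85]
    - [0,-60,-5,0,0,0,85]
    - [0,-40,0,0,0,0,85]

```text
clock: 2.1
position: [0.5186, -0.1655, 0.1958]
tool_rot: [-2.714, 1.57, -2.765]
force: [0.8, 0.9, -0.5]
grip_width: 0.085
```

Request:
play_rows:
  deltas:
    - [6,-30,-10,0,0,0,85]
    - [1,-5,-25,0,0,0,85]
    - [0,0,-25,0,0,0,85]
    - [0,0,-25,0,0,0,85]
    - [0,0,-20,0,0,0,85]
    - [0,0,-12,0,0,0,85]
    - [0,0,0,0,0,0,60]

```text
clock: 2.98
position: [0.526, -0.1975, 0.0787]
tool_rot: [2.96, 1.57, 2.911]
force: [-0.0, -0.3, 0.5]
grip_width: 0.0694
```

Run:
```python
from h import *
snap("scene","s1",(140,90,270,200),5)
s,M=tool();print(s["position"],s["force"],s["grip_width"],s["moment"])
```

```text
[ 0.52643143 -0.19764062  0.07942749] [ 0.88633939  0.40358539 -0.27408645] 0.062374198553342 [ 0.00616824  0.01714662 -0.00526252]
```

View pics/s1.png

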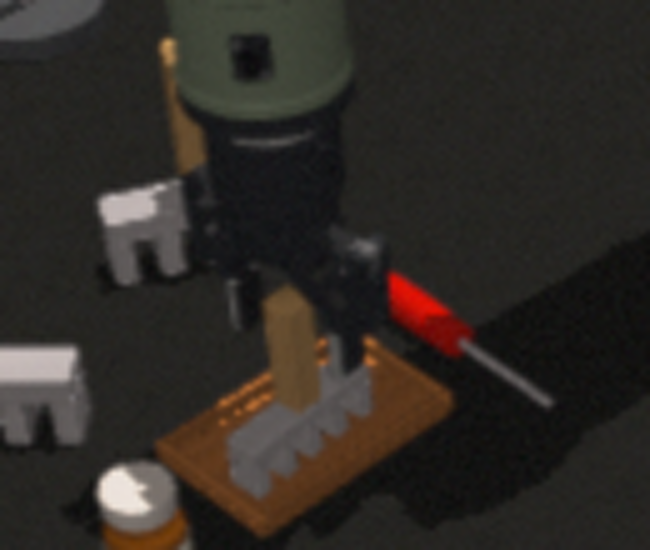

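The pads straddle the grip (crop 290,340), so I close and lift.

Request:
play_rows:
  deltas:
    - [0,0,0,0,0,0,15]
    - [0,0,0,0,0,0,15]
    - [0,0,0,0,0,0,15]
    - [0,0,0,0,0,0,15]
    - [0,0,10,0,0,0,15]
    - [0,0,25,0,0,0,15]
    - [0,0,40,0,0,0,15]
    - [0,0,40,0,0,0,15]
  grip_force: 80

```text
clock: 4.03
position: [0.5261, -0.1975, 0.196]
tool_rot: [2.883, 1.571, 2.835]
force: [0.6, -0.1, -2.8]
grip_width: 0.0212
```

Run:
```python
from h import *
snap("scene","s2",(140,60,270,170),5)
s,M=tool();print(s["position"],s["force"],s["grip_width"],s["moment"],s["tool_rot"])
```

```text
[ 0.5279778  -0.19829474  0.2009518 ] [ 4.62626336 -1.41422947  5.03268623] 0.020981643802805358 [-0.08608341 -0.41754976  0.02147981] [-0.20911918  1.56489491 -0.25799843]
```

View pics/s2.png

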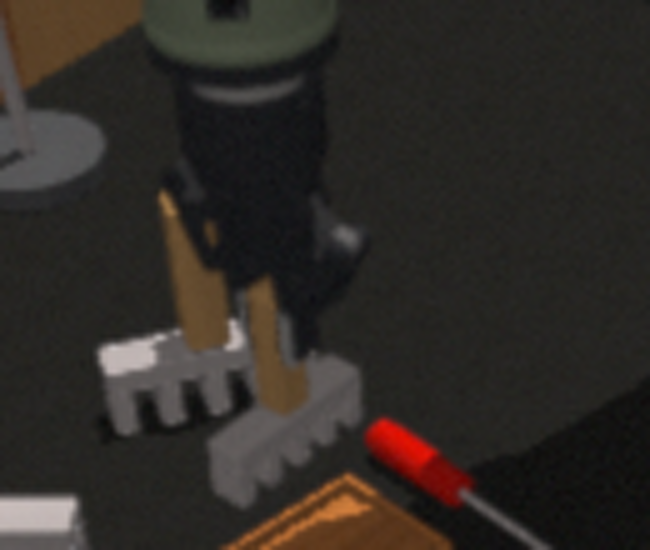

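Run:
```python
from h import *
f=lambda p:((px("scene",p)-[140,60])*5).round(0)
p=np.array([.526,-.198,0])
print("axis",[f(p+[0,0,z]) for z in(.127,.165,.245)])
c,s=np.cos(-.05),np.sin(-.05)
for z in(.127,.165):print(z,[f(p+[c*a,s*a,z]) for a in(-.052,.052)])
st,M=tool();print(st["position"],st["force"],st["moment"],st["qd"].round(3));print(M.round(3))
```

```text
axis [array([287., 443.]), array([281., 390.]), array([266., 273.])]
0.127 [array([345., 399.]), array([226., 489.])]
0.165 [array([340., 347.]), array([218., 436.])]
[ 0.5279778  -0.19829474  0.2009518 ] [ 4.62626336 -1.41422947  5.03268623] [-0.08608341 -0.41754976  0.02147981] [ 0.006  0.03  -0.004  0.018 -0.004 -0.125  0.006]
[[ 0.006  0.049  0.999]
 [-0.002  0.999 -0.049]
 [-1.    -0.001  0.006]]
```

Request:
play_rows:
  deltas:
    - [0,30,0,0,0,1,15]
    - [0,50,0,0,0,1,15]
    - [0,60,0,0,0,1,15]
    - [0,60,0,0,0,1,15]
    - [0,60,0,0,0,1,15]
    - [0,60,0,0,0,1,15]
    - [0,60,0,0,0,1,15]
    - [0,60,0,0,0,1,15]

```text
clock: 5.08
position: [0.5261, 0.2443, 0.1948]
tool_rot: [-0.015, 1.57, 0.077]
force: [1.4, -0.5, -2.5]
grip_width: 0.021
```

Request:
play_rows:
  deltas:
    - [0,45,0,0,0,1,15]
    - [0,25,0,0,0,1,15]
    - [0,4,-20,0,0,0,15]
    - [0,0,-15,0,0,0,15]
    - [0,0,0,0,0,0,15]
    - [0,0,0,0,0,0,15]

```text
clock: 5.82
position: [0.5269, 0.3159, 0.1599]
tool_rot: [0.047, 1.57, 0.172]
force: [-0.2, -0.1, -2.4]
grip_width: 0.0211
```

Run:
```python
from h import *
snap("scene","s3",(245,140,405,260),5)
s,M=tool();print(s["position"],s["force"],s["grip_width"],s["moment"]);print(M.round(3))
f=lambda p:((px("scene",p)-[245,140])*5).round(0)
p=np.array(s["position"]);p[2]-=.074
c,q=np.cos(.122),np.sin(.122)
print("tips",[f(p+[c*a-q*b,q*a+c*b,0]) for a,b in((-.052,-.012),(.052,-.012),(.052,.012),(-.052,.012))])
```

```text
[0.52690878 0.31600302 0.1600369 ] [ 0.18745904  0.47718925 -1.73452367] 0.02081961048678399 [-0.00557129  0.01300266  0.04773316]
[[ 0.001 -0.125  0.992]
 [ 0.     0.992  0.125]
 [-1.     0.     0.001]]
tips [array([573., 384.]), array([514., 526.]), array([562., 543.]), array([618., 399.])]
```

View pics/s3.png

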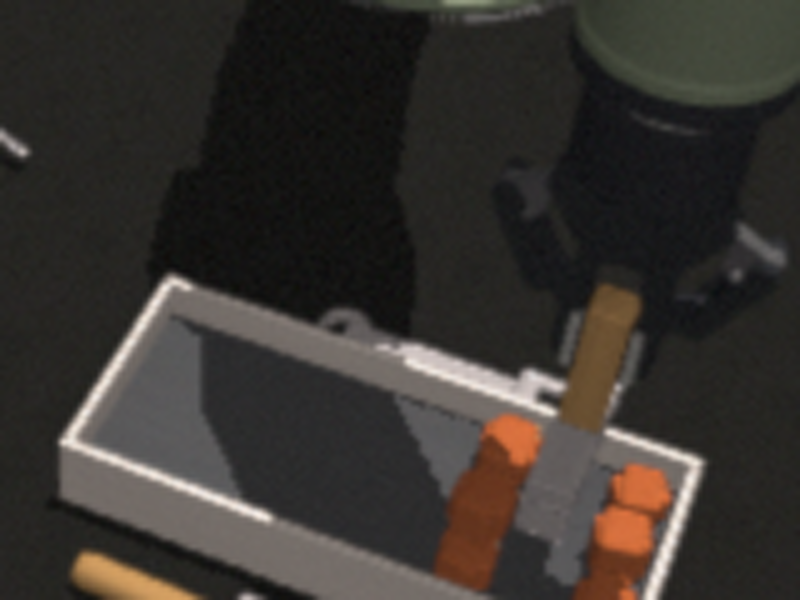

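Run:
```python
from h import *
f=lambda p:((px("scene",p)-[245,140])*5).round(0).tolist()
p=np.array([.5269,.3160,.086])
c,q=np.cos(.122),np.sin(.122)
for z in(0,.024,.038): print(z,[f(p+[c*a-q*b,q*a+c*b,z]) for a,b in((-.052,-.012),(.052,-.012),(.052,.012),(-.052,.012))])
print("grip",[f(p+[c*a-q*b,q*a+c*b,z]) for z in(.038,.118) for a,b in((.011,-.011),(.011,.011),(-.011,.011))])
im=cv2.imread("pics/s3_raw.png")[195:260,330:385]
cv2.imwrite("pics/s3c.png",cv2.resize(cv2.convertScaleAbs(im,alpha=1.8),None,fx=10,fy=9,interpolation=cv2.INTER_CUBIC))
```

```text
0 [[573.0, 384.0], [514.0, 526.0], [562.0, 543.0], [618.0, 399.0]]
0.024 [[582.0, 353.0], [522.0, 495.0], [571.0, 512.0], [628.0, 368.0]]
0.038 [[587.0, 334.0], [527.0, 476.0], [576.0, 494.0], [633.0, 349.0]]
grip [[554.0, 419.0], [598.0, 434.0], [610.0, 403.0], [584.0, 305.0], [631.0, 320.0], [643.0, 290.0]]
```

View pics/s3c.png

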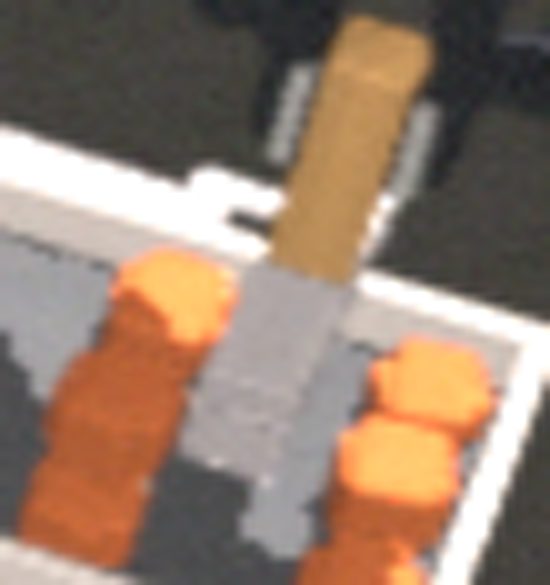

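Request:
play_rows:
  deltas:
    - [0,0,-15,0,0,0,15]
    - [0,0,-15,0,0,0,15]
    - [0,0,-13,0,0,0,15]
    - [0,0,-7,0,0,0,15]
    - [0,0,-2,0,0,0,15]
    - [0,0,0,0,0,0,15]

```text
clock: 6.62
position: [0.5265, 0.3165, 0.1074]
tool_rot: [0.299, 1.571, 0.425]
force: [-0.1, 0.0, -1.6]
grip_width: 0.0209
```

Request:
play_rows:
  deltas:
    - [0,0,-1,0,0,0,15]
    - [0,0,-1,0,0,0,15]
    - [0,0,0,0,0,0,15]

```text
clock: 7.0
position: [0.5264, 0.3164, 0.1053]
tool_rot: [0.832, 1.571, 0.958]
force: [0.2, -0.1, -2.3]
grip_width: 0.0209
```

Request:
play_rows:
  deltas:
    - [0,0,-1,0,0,0,15]
    - [0,0,-1,0,0,0,15]
    - [0,0,0,0,0,0,15]

```text
clock: 7.38
position: [0.5264, 0.3163, 0.1032]
tool_rot: [-2.466, 1.571, -2.34]
force: [-0.9, 0.9, -2.6]
grip_width: 0.0213
```

Request:
play_rows:
  deltas:
    - [0,0,-1,0,0,0,15]
    - [0,0,0,0,0,0,15]

```text
clock: 7.62
position: [0.5263, 0.3164, 0.1022]
tool_rot: [-2.658, 1.571, -2.532]
force: [-0.2, -0.6, -3.2]
grip_width: 0.021
```

Request:
play_rows:
  deltas:
    - [0,0,-1,0,0,0,15]
    - [0,0,0,0,0,0,15]

```text
clock: 7.88
position: [0.5264, 0.3163, 0.1012]
tool_rot: [-2.384, 1.571, -2.258]
force: [-0.3, 0.9, -2.3]
grip_width: 0.021
```

Request:
play_rows:
  deltas:
    - [0,0,-1,0,0,0,15]
    - [0,0,0,0,0,0,15]

```text
clock: 8.12
position: [0.5264, 0.3164, 0.1002]
tool_rot: [-2.611, 1.571, -2.485]
force: [0.8, 0.7, -2.7]
grip_width: 0.0213
```

Request:
play_rows:
  deltas:
    - [0,0,-1,0,0,0,15]
    - [0,0,0,0,0,0,15]

```text
clock: 8.38
position: [0.5264, 0.3164, 0.0992]
tool_rot: [-2.7, 1.571, -2.574]
force: [0.8, 0.2, -2.5]
grip_width: 0.0212
```

Request:
play_rows:
  deltas:
    - [0,0,-1,0,0,0,15]
    - [0,0,0,0,0,0,15]

```text
clock: 8.62
position: [0.5264, 0.3164, 0.0982]
tool_rot: [-2.501, 1.571, -2.375]
force: [-0.3, 0.0, -3.0]
grip_width: 0.0207
```

Request:
play_rows:
  deltas:
    - [0,0,-1,0,0,0,15]
    - [0,0,0,0,0,0,15]

```text
clock: 8.88
position: [0.5264, 0.3164, 0.0973]
tool_rot: [-0.358, 1.571, -0.232]
force: [-1.3, -0.5, 0.4]
grip_width: 0.0208
```

Contact felt: bed top at TCP z ≈ 0.098, about 24 mm above the underside. Now I skim the two top lumps off with the tips about 28 mm above the bed.

Request:
play_rows:
  deltas:
    - [0,0,15,0,0,0,15]
    - [0,0,13.5,0,0,0,15]
    - [1,-8,0,0,0,0,15]
    - [3.5,-28,0,0,0,0,15]
    - [4,-34,0,0,0,0,15]
    - [1,-8,0,0,0,0,15]
    - [0,0,0,0,0,0,15]

```text
clock: 9.75
position: [0.536, 0.2379, 0.1258]
tool_rot: [0.279, 1.571, 0.404]
force: [0.2, -0.5, -1.6]
grip_width: 0.0212
```

Request:
play_rows:
  deltas:
    - [0,0,30,0,0,0,15]
    - [0,0,30,0,0,0,15]
    - [-3,30,20,0,0,0,15]
    - [-5,45,0,0,0,0,15]
    - [0,50,0,0,0,0,15]
    - [0,50,0,0,0,0,15]
    - [0,0,0,0,0,0,15]

```text
clock: 10.62
position: [0.5253, 0.4189, 0.2049]
tool_rot: [2.123, 1.568, 2.255]
force: [-0.1, -0.4, -2.1]
grip_width: 0.0211
```

```bash
cat > two.py <<'E'
import sys
from h import *
n=sys.argv[1]
a=snap("scene","a"+n);b=snap("top","b"+n)
W=np.zeros((600,800,3),np.uint8)
c1=cv2.resize(b[155:235,130:260],None,fx=3.7,fy=3.7,interpolation=cv2.INTER_CUBIC);c1=cv2.convertScaleAbs(c1,alpha=1.5)
c3=cv2.resize(a[190:285,250:395],None,fx=3.2,fy=3.2,interpolation=cv2.INTER_CUBIC);c3=cv2.convertScaleAbs(c3,alpha=1.5)
W[:c1.shape[0],:c1.shape[1]]=c1;W[296:296+c3.shape[0],:c3.shape[1]]=c3
cv2.imwrite(f"pics/w{n}.png",W)
s,M=tool();print(s["clock"],s["position"],s["force"])
c,q=np.cos(np.radians(7)),np.sin(np.radians(7))
for nm,im,bx in(("top",b,(138,160,250,222)),("scene",a,(250,190,395,285))):
    h=cv2.cvtColor(im,cv2.COLOR_BGR2HSV);o=((h[...,0]<14)&(h[...,1]>130)&(h[...,2]>90)).astype(np.uint8)
    z=np.zeros_like(o);z[bx[1]:bx[3],bx[0]:bx[2]]=o[bx[1]:bx[3],bx[0]:bx[2]]
    k,l,st,ce=cv2.connectedComponentsWithStats(z)
    for i in range(1,k):
        if st[i,4]>12:
            p=at(nm,*ce[i],.048)-[.538,.222,0];print(nm,st[i,4],ce[i].round(1),"tray mm",(1000*(c*p[0]+q*p[1])).round(0),(1000*(-q*p[0]+c*p[1])).round(0))
E
python3 two.py 1
```

```text
10.725 [0.52707889 0.4144044  0.20522646] [ 0.79293573 -0.43050584 -2.59298038]
top 69 [173. 181.] tray mm 39.0 60.0
top 69 [150.  183.8] tray mm 38.0 130.0
top 150 [198.8 189.9] tray mm 4.0 -16.0
top 73 [175.7 193.2] tray mm 2.0 55.0
top 80 [151.3 196.8] tray mm -2.0 129.0
top 71 [175.9 207.1] tray mm -41.0 58.0
top 79 [152.6 209.4] tray mm -40.0 128.0
scene 212 [314.6 231.6] tray mm 16.0 -13.0
scene 348 [342.1 239.6] tray mm 10.0 61.0
scene 369 [368.9 249.5] tray mm 11.0 132.0
```

View pics/w1.png

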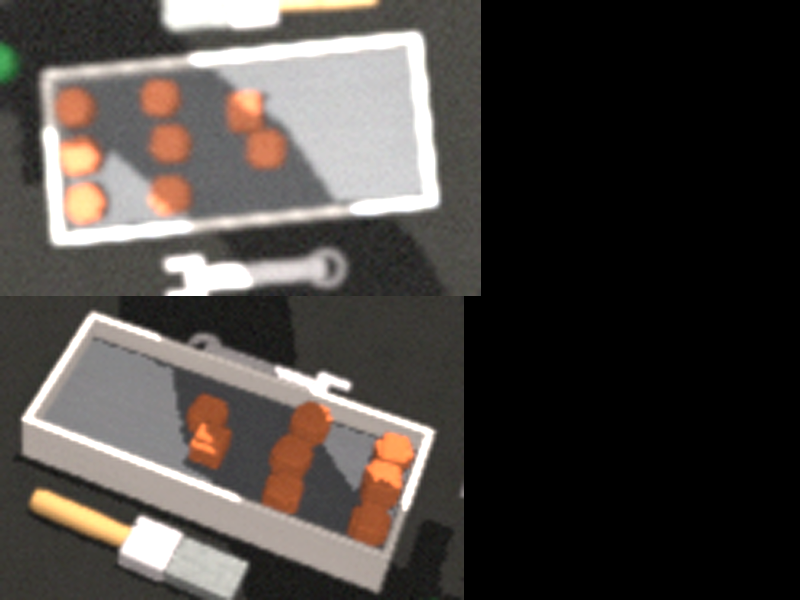

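Run:
```python
from h import *
b=cv2.imread("pics/b1_raw.png");h=cv2.cvtColor(b,cv2.COLOR_BGR2HSV);o=((h[...,0]<14)&(h[...,1]>110)&(h[...,2]>60)).astype(np.uint8)
z=np.zeros_like(o);z[160:222,138:250]=o[160:222,138:250]
k,l,st,ce=cv2.connectedComponentsWithStats(z);c,q=np.cos(np.radians(7)),np.sin(np.radians(7))
for i in range(1,k):
    if st[i,4]>12:
        for zz in(.03,.048):
            P=np.array([at("top",u,v,zz)-[.538,.222,0] for v,u in np.argwhere(l==i)]);T=1000*np.c_[c*P[:,0]+q*P[:,1],-q*P[:,0]+c*P[:,1]]
            print(st[i,4],zz,"x",T[:,0].min().round(),T[:,0].max().round(),"y",T[:,1].min().round(),T[:,1].max().round())
```

```text
84 0.03 x 26.0 56.0 y 49.0 79.0
84 0.048 x 24.0 53.0 y 45.0 75.0
85 0.03 x 27.0 56.0 y 119.0 150.0
85 0.048 x 24.0 53.0 y 115.0 145.0
186 0.03 x -24.0 39.0 y -35.0 7.0
186 0.048 x -25.0 36.0 y -37.0 4.0
92 0.03 x -12.0 18.0 y 42.0 74.0
92 0.048 x -14.0 15.0 y 39.0 70.0
93 0.03 x -14.0 15.0 y 117.0 150.0
93 0.048 x -15.0 13.0 y 112.0 145.0
84 0.03 x -54.0 -25.0 y 48.0 77.0
84 0.048 x -55.0 -27.0 y 45.0 73.0
90 0.03 x -54.0 -25.0 y 117.0 148.0
90 0.048 x -55.0 -27.0 y 112.0 143.0
```

Request:
play_rows:
  deltas:
    - [2,-45,0,0,0,0,15]
    - [2,-50,0,0,0,0,15]
    - [2,-45,-10,0,0,0,15]
    - [1.5,-28.5,-30,0,0,0,15]
    - [0,0,-16,0,0,0,15]
    - [0,0,-10,0,0,0,15]
    - [0,0,0,0,0,0,15]

```text
clock: 11.6
position: [0.5351, 0.2457, 0.1395]
tool_rot: [3.033, 1.57, -3.123]
force: [0.1, 0.7, -2.2]
grip_width: 0.0212
```

Request:
play_rows:
  deltas:
    - [0,0,-13,0,0,0,15]
    - [0,0,-13,0,0,0,15]
    - [0,0,-8,0,0,0,15]
    - [0,0,-4,0,0,0,15]
    - [0,0,0,0,0,0,15]

```text
clock: 12.22
position: [0.5354, 0.2449, 0.1016]
tool_rot: [-2.726, 1.571, -2.6]
force: [0.1, -0.0, -2.1]
grip_width: 0.0215
```

Request:
play_rows:
  deltas:
    - [0,0,-2.5,0,0,0,15]
    - [0,0,-1.5,0,0,0,15]
    - [0,0,0,0,0,0,15]

```text
clock: 12.6
position: [0.5354, 0.2449, 0.0978]
tool_rot: [1.229, 1.571, 1.355]
force: [-0.4, -0.4, -2.0]
grip_width: 0.0214
```

Run:
```python
from h import *
s,M=tool();print(s["position"],s["force"],s["moment"])
```

```text
[0.53540286 0.24488049 0.09779508] [-0.42025908 -0.43064083 -2.00931736] [-0.01453228  0.06135166  0.00382911]
```

Request:
play_rows:
  deltas:
    - [0,0,-0.8,0,0,0,15]
    - [0,0,0,0,0,0,15]
    - [1,-8,0,0,0,0,15]
    - [1.2,-10,0,0,0,0,15]

```text
clock: 13.1
position: [0.5378, 0.2264, 0.0971]
tool_rot: [0.43, 1.57, 0.556]
force: [0.5, 1.2, 0.3]
grip_width: 0.0214
```

Request:
play_rows:
  deltas:
    - [1.2,-10,0,0,0,0,15]
    - [1.2,-10,0,0,0,0,15]
    - [1.2,-10,0,0,0,0,15]
    - [1.2,-10,0,0,0,0,15]
    - [1.2,-10,0,0,0,0,15]
    - [0.6,-5,0,0,0,0,15]
    - [0,0,0,0,0,0,15]

```text
clock: 13.98
position: [0.5443, 0.1712, 0.097]
tool_rot: [-1.777, 1.57, -1.652]
force: [0.8, -1.5, 0.9]
grip_width: 0.0209
```

Request:
play_rows:
  deltas:
    - [0,0,25,0,0,0,15]
    - [0,0,35,0,0,0,15]
    - [-6,45,0,0,0,0,15]
    - [-6,50,0,0,0,0,15]
    - [-5,40,0,0,0,0,15]
    - [-1,10,0,0,0,0,15]
    - [0,0,0,0,0,0,15]

```text
clock: 14.85
position: [0.5259, 0.317, 0.1566]
tool_rot: [-2.347, 1.57, -2.22]
force: [-0.1, -0.3, -2.4]
grip_width: 0.0211
```

Request:
play_rows:
  deltas:
    - [0,0,-15,0,0,0,15]
    - [0,0,-15,0,0,0,15]
    - [0,0,-15,0,0,0,15]
    - [0,0,-8,0,0,0,15]
    - [0,0,-3,0,0,0,15]
    - [0,0,-1.5,0,0,0,15]
    - [0,0,-1,0,0,0,15]
    - [0,0,0,0,0,0,15]

```text
clock: 15.85
position: [0.5263, 0.3169, 0.0987]
tool_rot: [0.388, 1.57, 0.514]
force: [-0.0, -0.4, -3.4]
grip_width: 0.021
```

Request:
play_rows:
  deltas:
    - [0,0,-1,0,0,0,15]
    - [0,0,-0.7,0,0,0,15]
    - [1,-8,0,0,0,0,15]
    - [1.2,-10,0,0,0,0,15]

```text
clock: 16.35
position: [0.5286, 0.2985, 0.0969]
tool_rot: [0.702, 1.57, 0.829]
force: [0.1, 2.0, 0.3]
grip_width: 0.021
```

Request:
play_rows:
  deltas:
    - [1.2,-10,0,0,0,0,15]
    - [1.2,-10,0,0,0,0,15]
    - [1.2,-10,0,0,0,0,15]
    - [1.2,-10,0,0,0,0,15]
    - [1.2,-10,0,0,0,0,15]
    - [0,0,0,0,0,0,15]

```text
clock: 17.1
position: [0.5346, 0.2475, 0.0968]
tool_rot: [-1.895, 1.57, -1.771]
force: [0.0, -1.6, 0.9]
grip_width: 0.0209
```

Request:
play_rows:
  deltas:
    - [0,0,25,0,0,0,15]
    - [0,0,40,0,0,0,15]
    - [-4,30,30,0,0,0,15]
    - [-6,50,0,0,0,0,15]
    - [0,55,0,0,0,0,15]
    - [0,30,0,0,0,0,15]
    - [0,0,0,0,0,0,15]

```text
clock: 17.98
position: [0.5229, 0.4163, 0.1908]
tool_rot: [-3.139, 1.569, -3.01]
force: [-0.0, -1.5, -2.4]
grip_width: 0.021
```

```bash
python3 two.py 2
```

```text
18.075 [0.5242318  0.41326109 0.19118881] [ 0.46505103 -0.94184559 -2.37265594]
top 153 [194.3 185. ] tray mm 21.0 -3.0
top 70 [150.  183.7] tray mm 38.0 130.0
top 154 [219.7 187.8] tray mm 4.0 -79.0
top 81 [151.4 196.8] tray mm -2.0 129.0
top 75 [196.1 204.7] tray mm -40.0 -4.0
top 79 [152.6 209.4] tray mm -40.0 128.0
scene 210 [292.5 223.3] tray mm 15.0 -76.0
scene 335 [319.7 231.8] tray mm 11.0 -0.0
scene 367 [369.  249.6] tray mm 11.0 132.0
```

View pics/w2.png

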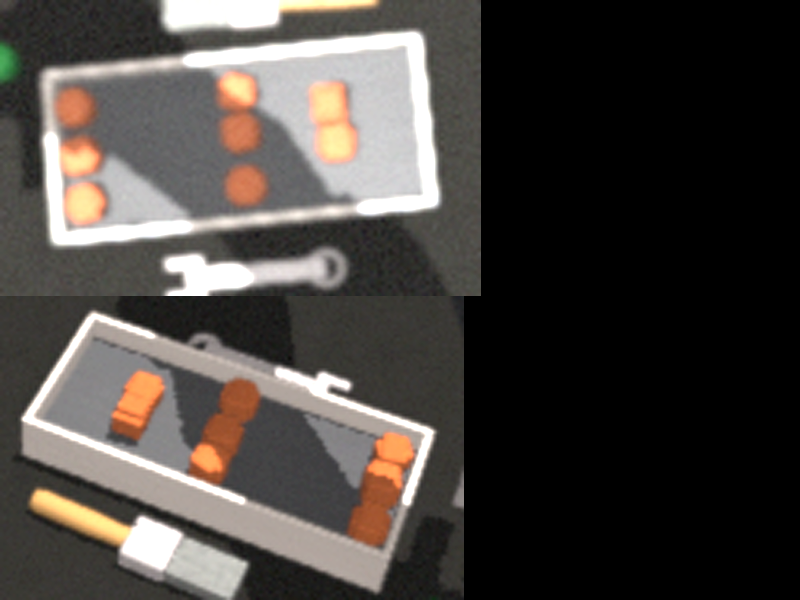

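The picture shows all lumps in one layer: three at y≈129, three at y≈-3 and two at y≈-79 mm, so thirds hold 3/3/2. Now I return the rake.

Request:
play_rows:
  deltas:
    - [0,-30,0,0,0,-2,15]
    - [0,-50,0,0,0,-2,15]
    - [0,-58,0,0,0,-2,15]
    - [0,-58,0,0,0,-2,15]
    - [0,-58,0,0,0,-2,15]
    - [0,-58,0,0,0,-2,15]
    - [0,-58,0,0,0,-2,15]
    - [0,-58,0,0,0,-2,15]

```text
clock: 19.08
position: [0.5236, -0.0171, 0.1921]
tool_rot: [-0.741, 1.57, -0.897]
force: [1.5, 0.6, -2.3]
grip_width: 0.0211
```

Request:
play_rows:
  deltas:
    - [0,-58,0,0,0,0,15]
    - [-2,-58,0,0,0,0,15]
    - [-2,-45,0,0,0,0,15]
    - [-1,-22,0,0,0,0,15]
    - [0,-5,-20,0,0,0,15]
    - [0,0,-30,0,0,0,15]
    - [0,0,0,0,0,0,15]
    - [0,0,0,0,0,0,15]

```text
clock: 20.08
position: [0.5194, -0.2026, 0.1428]
tool_rot: [-0.373, 1.57, -0.526]
force: [0.4, -0.3, -2.6]
grip_width: 0.0212
```

Run:
```python
from h import *
snap("scene","s5",(140,90,270,200),5)
s,M=tool();print(s["position"],s["force"]);print(M.round(3))
p=np.array([.512,-.2075,0]);c,q=np.cos(np.radians(-10.4)),np.sin(np.radians(-10.4))
f=lambda p:((px("scene",p)-[140,90])*5).round(0).tolist()
print("rest",[f(p+[c*a-q*b,q*a+c*b,.016]) for a,b in((-.08,-.05),(.08,-.05),(.08,.05),(-.08,.05))])
p=s["position"].copy();p[2]-=.074;c,q=np.cos(-.157),np.sin(-.157)
print("tips",[f(p+[c*a-q*b,q*a+c*b,0]) for a,b in((-.052,-.012),(.052,-.012),(.052,.012),(-.052,.012))])
```

```text
[ 0.51967208 -0.20253902  0.14301748] [-0.63200899  0.24420094 -1.9221084 ]
[[ 0.001  0.153  0.988]
 [-0.     0.988 -0.153]
 [-1.    -0.     0.001]]
rest [[347.0, 321.0], [155.0, 439.0], [260.0, 518.0], [452.0, 390.0]]
tips [[345.0, 311.0], [218.0, 392.0], [245.0, 411.0], [372.0, 328.0]]
```

View pics/s5.png

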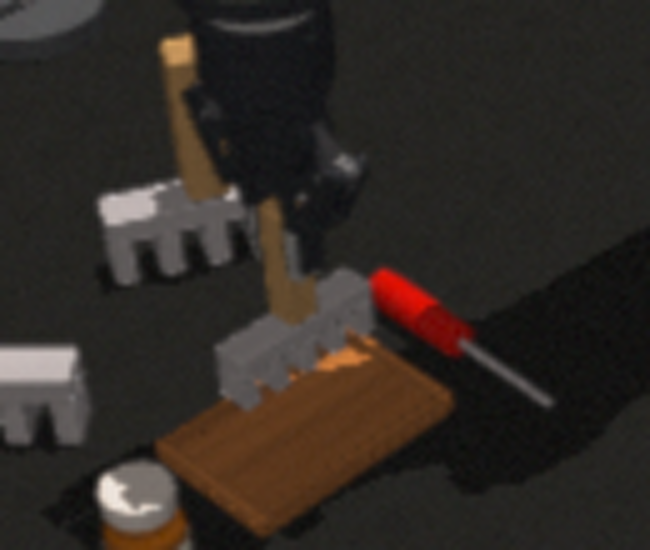

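The rake's tips (crop 240,408) and the dish both match the computed positions, so I lower it.

Request:
play_rows:
  deltas:
    - [0,0,-20,0,0,0,15]
    - [0,0,-20,0,0,0,15]
    - [0,0,-12,0,0,0,15]
    - [0,0,-6,0,0,0,15]
    - [0,0,-2.5,0,0,0,15]
    - [0,0,-1,0,0,0,15]
    - [0,0,0,0,0,0,15]

```text
clock: 21.0
position: [0.5196, -0.2022, 0.0806]
tool_rot: [-0.228, 1.57, -0.382]
force: [-0.9, -0.5, -2.4]
grip_width: 0.0211
```

Request:
play_rows:
  deltas:
    - [0,0,-1,0,0,0,15]
    - [0,0,0,0,0,0,15]

```text
clock: 21.25
position: [0.5195, -0.2023, 0.0797]
tool_rot: [-0.222, 1.57, -0.375]
force: [-1.2, -0.2, 4.3]
grip_width: 0.0214
```

Request:
play_rows:
  deltas:
    - [0,0,-0.6,0,0,0,15]
    - [0,0,0,0,0,0,15]

```text
clock: 21.5
position: [0.5196, -0.2023, 0.0797]
tool_rot: [-0.191, 1.57, -0.345]
force: [-6.4, 0.8, 17.9]
grip_width: 0.0214
```

Request:
play_rows:
  deltas:
    - [0,0,0.7,0,0,0,15]
    - [0,0,0,0,0,0,15]

```text
clock: 21.75
position: [0.5196, -0.2022, 0.0797]
tool_rot: [-0.223, 1.57, -0.376]
force: [-1.9, 0.5, 6.5]
grip_width: 0.0215
```

Request:
play_rows:
  deltas:
    - [0,0,0,0,0,0,30]
    - [0,0,0,0,0,0,45]
    - [0,0,0,0,0,0,65]
    - [0,0,0,0,0,0,80]
    - [0,0,0,0,0,0,85]
    - [0,0,0,0,0,0,85]
    - [0,0,5,0,0,0,85]
    - [0,0,15,0,0,0,85]

```text
clock: 22.75
position: [0.5191, -0.202, 0.0997]
tool_rot: [3.051, 1.57, 2.898]
force: [-1.1, -0.1, 0.1]
grip_width: 0.0851
```

Request:
play_rows:
  deltas:
    - [0,0,30,0,0,0,85]
    - [0,0,40,0,0,0,85]
    - [0,0,50,0,0,0,85]
    - [-25,20,30,0,0,0,85]
    - [-35,35,0,0,0,0,85]
    - [-20,50,0,0,0,0,85]
    - [0,50,0,0,0,0,85]
    - [0,0,0,0,0,0,85]

```text
clock: 23.75
position: [0.4394, -0.0441, 0.2506]
tool_rot: [0.547, 1.569, 0.399]
force: [0.5, -1.7, 0.4]
grip_width: 0.0847
```

```bash
python3 two.py 3
python3 - <<'E'
from h import *
a=cv2.imread("pics/a3_raw.png");b=cv2.imread("pics/b3_raw.png")
W=np.zeros((600,800,3),np.uint8)
for im,x,y in((a,0,0),):pass
W[:384,:512]=a
c=cv2.resize(b[150:260,290:370],None,fx=3.5,fy=3.5);W[:c.shape[0],515:515+c.shape[1]]=c
d=cv2.resize(a[140:200,165:240],None,fx=3.5,fy=3.5);W[388:388+d.shape[0],515:515+d.shape[1]]=d
e=cv2.resize(b[145:245,125:265],None,fx=2.1,fy=2.1);W[386:386+e.shape[0],:e.shape[1]]=e
cv2.imwrite("pics/f.png",W)
h=cv2.cvtColor(b,cv2.COLOR_BGR2HSV);m=((h[...,2]>130)&(h[...,1]<60));m[:175]=0;m[225:]=0;m[:,:318]=0;m[:,352:]=0
w=np.array([at("top",u,v,.043)[:2] for v,u in np.argwhere(m)],np.float32);print(cv2.minAreaRect(w))
E
```

```text
23.85 [ 0.43948997 -0.04708114  0.25025424] [ 0.22729754 -1.44303569  0.17464797]
top 152 [194.4 185.1] tray mm 20.0 -4.0
top 74 [149.8 183.8] tray mm 38.0 131.0
top 154 [219.8 187.9] tray mm 4.0 -79.0
top 81 [151.3 196.6] tray mm -1.0 129.0
top 79 [196.3 204.6] tray mm -39.0 -4.0
top 80 [152.6 209.3] tray mm -40.0 128.0
scene 210 [292.6 223.3] tray mm 15.0 -76.0
scene 350 [319.9 231.6] tray mm 10.0 -0.0
scene 373 [368.8 249.5] tray mm 11.0 131.0
((0.5096184611320496, -0.2040231078863144), (0.12154626846313477, 0.09984409809112549), 1.0740984678268433)
```

View pics/f.png

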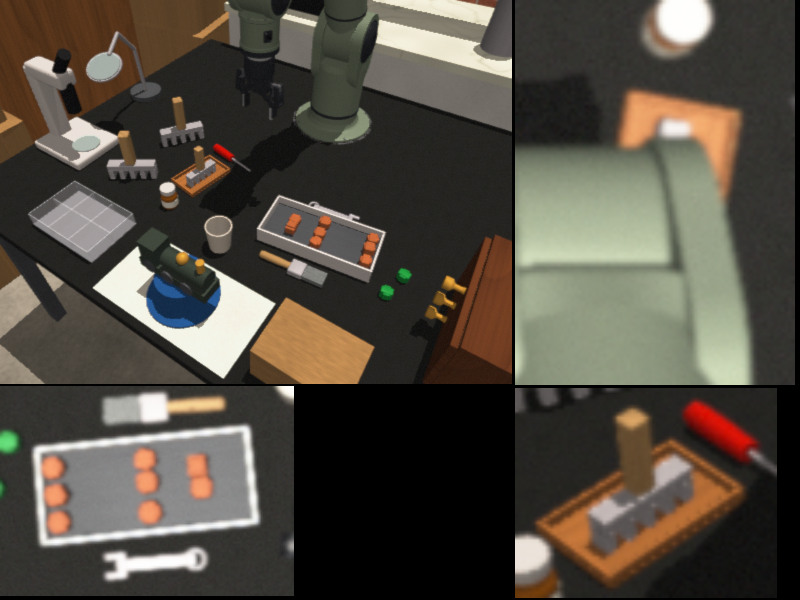

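The rake stands upright in its dish (scene 200,165) with the gripper clear, the lumps lie 3/3/2 and the bystanders look unmoved. I hand in.

Request:
play_rows:
  deltas:
    - [0,0,0,0,0,0,85]
    - [0,0,0,0,0,0,85]
    - [0,0,0,0,0,0,85]
    - [0,0,0,0,0,0,85]

```text
clock: 24.35
position: [0.4394, -0.0473, 0.2493]
tool_rot: [-2.615, 1.571, -2.769]
force: [-0.0, 0.2, -1.2]
grip_width: 0.0849
```

```bash
python3 -c "
from h import *
print(workorder.job_done())"
```

```text
the job is handed in; nothing more can be done
None
```

The clay is raked out in a single layer, the rake is back in its rest, and I handed the job in at about 24 s of the 72 s. The hand-in gave no verdict.

- **Raking:** I took the smallest rake from its dish and felt the bed about 24 mm above the tray's underside. I skimmed the two top lumps off the second row, then pushed both groups along the bed with the teeth bearing about 3 N.
- **Last check of the tray:** The final pictures show all 8 lumps in one layer, three near y = +129 mm, three near -4 mm and two near -79 mm. One of the far pair may be lying on its side, but it rests on the bed.
- **Last check of the bench:** The rake stands upright in its dish with the gripper clear. The bystanders look unmoved; I judged this by eye and did not measure them.
- **What did not go cleanly:** Setting the rake down pressed it on the rest's floor (not the tray) with about 20 N for an instant; I eased off before letting go. My final top-view measurement of the rake's position failed because the arm hid the rest, so its place rests on the scene picture and on where I let go. That was about 7 mm (x) and 6 mm (y) off the rest's centre.

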